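# Switch on the guarded UV lamp

### The arm

A 6-joint arm with a two-finger parallel gripper is mounted at the origin on the work surface. World frame = base frame: x ahead of the robot, y to its left, z up, the work surface at z = 0. Lengths are in m, angles in rad, forces in N, time in s.
With the tool pointing down it reaches from about 0.35 to 0.85 m from the base axis. Payload 8.1 kg.
Tool frame: the origin (TCP) lies at the very end of the fingers, on their centre line; the grasp point (between the pads) lies 19 mm behind it; z points along the fingers, y is the direction in which the jaws open and shut (so a half turn about z gives the same grasp; the last joint's range is limited). The gripper opens to 93 mm and grips with 3 to 60 N. Pads are 15 mm wide; open, the fingers measure 128 mm over their backs; the gripper's body (75 mm by 188 mm) begins 65 mm behind the grasp point.
Start: joints at [-1.224, 0.13, 1.488, -0, 1.523, -0.085], TCP at [0.251, -0.545, 0.185] pointing down, gripper open.
Joint ranges: [-2.96, 2.96], [-0.89, 2.26], [0.02, 2.5], [-1.34, 4.48], [0, 2.73], [-2.66, 2.66]. Speed limits (rad/s): [2.39, 2.39, 2.79, 3.14, 3.14, 3.14].

### API

Orientations are given as a rotation vector (axis times angle).
In Python, from plant import robot gives the robot as it stands.
- The arm moves only by the shell command python3 -m inch 'ROWS' [FORCE]. ROWS is JSON, a list that holds one entry, the list of rows, each a list of 7 numbers: the shift along the tool's x, y, z in cm, then the turn, a rotation vector about the tool's x, y, z in degrees, then the gripper command: -1 is fully open, 1 is shut, values between are in proportion. A call has 1 to 5 rows; each row shifts and turns the commanded pose from where the row before left it, along the tool's axes as they then stand; what a row does not reach is not made up. A row lasts 1/10 s, in which the tool goes at most 50 mm and 8.59 degrees, less where a joint would pass 70% of its speed; a pose out of reach is approached as far as the arm can. A call with a gripper value outside its range is refused whole. The fingers move at their own pace and stop on an object; FORCE is the grip in N (left out, the last holds). Time passes only in rows, so rows that do not move let the fingers close. It gives the time, the measured TCP pose, the force and the opening at its end, in the units of the state.
- robot.read_state(): the state, without advancing time (a new reading comes with each control period).
- robot.read_camera(name): name is "scene" or "top" or "wrist"; returns a dict with "image" (480x640x3 uint8, blue, green, red), "K" (3x3 intrinsics, pixels), "R" (3x3) and "t" (3): a world point X has camera coordinates R X + t; the wrist camera has in their place "tool_from_camera" (4x4, takes a point from camera to tool coordinates, whose origin is the TCP and whose axes are the flange's). Camera axes: x right, y down, z forward; pixel columns grow to the right and rows downward; lengths in m; the calibration is good to about 2 mm. A picture is of the moment at which its call begins: read the wrist's pose just before it. There is no depth.
- robot.close_job(): hands the job in, once; it reports no verdict.
The state is a dict: "t": time; "q": joint angles; "dq": joint speeds; "joint_torque": joint torques, N m; "tool_pos": TCP position; "orientation": TCP orientation; "force": force on the tool from outside, world axes, zero at the start; "wrist_torque": the same for the moment, N m; "opening": finger opening in m.
Only numpy, scipy, OpenCV 4.12 (cv2) and the standard library are available. Lean on these libraries where they do the work, as an engineer would, in place of code of your own. Each camera call takes 0.05 s, during which the arm holds its last target. There are 200 camera calls.

### The job

Switch on the UV lamp at the box with the red guard: with a fingertip, lift the hinged red guard by its front lip, push the toggle beneath it all the way over to the back (towards the guard's hinge) while the guard is up, then draw the finger out and let the guard drop shut. Grasp nothing, and leave the yellow-guarded pump switch and everything else on the bench as they are.

Things in the scene. Friction and masses are not known exactly. Their poses are not given: they have to be found in the camera images.
- lamp_box: the UV lamp's switch box with the red guard: white box with a red trim line, 115 mm long (from x = -28 to x = +87 mm), 120 wide (y = -60 to +60), 50 high, fixed to the bench. Origin: on its underside, nearly below the toggle; z up; its front, where the guard's lip is, faces its -x (roughly towards the robot), the guard's hinge is at its +x end
- lamp_guard (a joint): see-through red guard over the toggle, 80 mm long, 90 wide (84 inside), 1 N to lift. 0 = shut, grows as its front rises, stops at 1.3 rad, short of upright, so it falls shut when let go. Hinge along the box's y. Shut, its roof is 57 mm above the box's top and its front wall (x = -31 mm in the box frame) and sides end 28 mm above the box's top
- lamp_lip (a point): middle of the front lower edge of the red lip, a level tongue 18 mm deep (x), 50 wide, 3 thick at the foot of the guard's front wall, open air beneath it; the box's front face is 22 mm behind this edge. Guard shut: x = -50, y = 0, z = +78 mm in the box frame; moves with the guard. Lift it from beneath with a slanting fingertip, moving up; pushed level it can jam
- lamp_hinge (a point): middle of the hinge axis of the red guard, at x = +45, z = +62 mm in the box frame
- lamp_toggle (a joint): toggle beneath the red guard. 0 = off, leaning 0.3 rad to the front (box -x, towards the lip); 0.6 rad = on, leaning as far to the back (box +x, towards the hinge). Turns about x = -6, z = +54 mm in the box frame; about 1.5 N at its tip to move; stays where it is left
- lamp_toggle_tip (a point): centre of the black ball (14 mm across) at the end of that toggle, 38 mm from its pivot; off: x = -17, y = 0, z = +90 mm in the box frame; on: x = +5, same height
- pump_box: not to be used; the vacuum pump's, built just like the other: switch box with the yellow guard: white box with a yellow trim line, 115 mm long (from x = -28 to x = +87 mm), 120 wide (y = -60 to +60), 50 high, fixed to the bench. Origin: on its underside, nearly below the toggle; z up; its front, where the guard's lip is, faces its -x (roughly towards the robot), the guard's hinge is at its +x end
- pump_guard (a joint): see-through yellow guard over the toggle, 80 mm long, 90 wide (84 inside), 1 N to lift. 0 = shut, grows as its front rises, stops at 1.3 rad, short of upright, so it falls shut when let go. Hinge along the box's y. Shut, its roof is 57 mm above the box's top and its front wall (x = -31 mm in the box frame) and sides end 28 mm above the box's top
- pump_lip (a point): middle of the front lower edge of the yellow lip, a level tongue 18 mm deep (x), 50 wide, 3 thick at the foot of the guard's front wall, open air beneath it; the box's front face is 22 mm behind this edge. Guard shut: x = -50, y = 0, z = +78 mm in the box frame; moves with the guard. Lift it from beneath with a slanting fingertip, moving up; pushed level it can jam
- pump_hinge (a point): middle of the hinge axis of the yellow guard, at x = +45, z = +62 mm in the box frame
- pump_toggle (a joint): toggle beneath the yellow guard. 0 = off, leaning 0.3 rad to the front (box -x, towards the lip); 0.6 rad = on, leaning as far to the back (box +x, towards the hinge). Turns about x = -6, z = +54 mm in the box frame; about 1.5 N at its tip to move; stays where it is left
- pump_toggle_tip (a point): centre of the black ball (14 mm across) at the end of that toggle, 38 mm from its pivot; off: x = -17, y = 0, z = +90 mm in the box frame; on: x = +5, same height
- blue_tips: loose bystander, to be left where it is: blue pipette-tip rack 85 x 120 x 50 mm (62 with the tips). Origin: centre of its underside
- yellow_tips: loose bystander, to be left where it is: pale rack with yellow pipette tips, 85 x 120 x 45 mm (57 with the tips). Origin: centre of its underside
- reagent: loose bystander, to be left where it is: amber bottle with blue cap, 60 mm across, 130 high. Origin: centre of its underside
- jar: loose bystander, to be left where it is: small white jar with green lid, 40 mm across, 45 high, standing between or near the two switch boxes. Origin: centre of its underside
- pan: loose bystander, to be left where it is: round aluminium pan, 130 mm across, 30 high. Origin: centre of its underside
- pipette: loose bystander, to be left where it is: white hand-held pipette lying flat, about 220 x 28 x 24 mm. Origin: on its underside near the middle
- tube_rack: loose bystander, to be left where it is: orange tube rack 70 x 120 x 40 mm (65 with the tubes). Origin: centre of its underside
Not all that is in view belongs to the job. Leave any blue look-alike of the lamp_box alone.

How it is judged:
By the outcome, as a careful person would: the job done as asked, in the order asked, and still so for the second after the job is handed in, with the robot touching nothing.
It also fails if it takes over 35 s, if anything falls off the work surface, if the arm or the gripper's body presses on something with over 40 N, if the wrist force passes 120 N, or if a joint passes its speed limit or range.

## Working session

There is one attempt and no reset: what is moved stays moved. The work goes in short steps, Python scripts to look and compute and a shell command to move; the robot and the scene stay as the last step left them, time stands still between calls to the robot, and variables do not carry over. Pictures are saved under pics/ and viewed, about 8 in all and at most 12, crops included, and the job is handed in when it is done.

```bash
ls; mkdir -p pics
python3 - <<'E'
from plant import robot
import cv2,pickle
s=robot.read_state();print(s)
d={}
for n in("scene","top"):
    c=robot.read_camera(n);cv2.imwrite(f"pics/{n}0.png",c["image"]);d[n]=c
    print(n,c["K"].tolist(),c["R"].tolist(),c["t"].tolist())
pickle.dump(d,open("cams.pkl","wb"))
E
```

```text
pics
{'t': 0.0, 'q': array([-1.22437944e+00,  1.31139067e-01,  1.48924440e+00, -1.47924084e-05,
        1.52301181e+00, -8.54473468e-02]), 'dq': array([-0.00045508, -0.00117268,  0.00013883, -0.00183388, -0.00139105,
       -0.00143485]), 'joint_torque': array([ 1.05697272e-03, -5.59848368e+01, -4.91760635e+01,  7.68473209e-02,
        3.51317727e-02, -1.49191656e-04]), 'tool_pos': array([ 0.25091631, -0.54433168,  0.18351986]), 'orientation': array([-3.06689159e+00, -6.72729898e-01,  3.91216615e-04]), 'force': array([ 1.34562694, -0.16430877,  0.71430629]), 'wrist_torque': array([-0.00470418, -0.01777131, -0.02739213]), 'opening': 0.0932108625613585}
scene [[598.2499921264389, 0.0, 321.16857895727867], [0.0, 598.2499921264389, 242.14243434489921], [0.0, 0.0, 1.0]] [[-0.1527226089501417, 0.9882667606178053, 0.0021481558256928345], [0.7041263403210501, 0.11033745080213588, -0.7014497443271119], [-0.6934564886000755, -0.10561466190106196, -0.7127156807661646]] [0.07689802425105863, -0.32650991182742506, 1.8240146032193527]
top [[439.6845040080857, 0.0, 322.51300996192407], [0.0, 439.6845040080857, 237.29592502465042], [0.0, 0.0, 1.0]] [[-0.007956623006676737, -0.9999395125365897, -0.007593643290082182], [-0.9836700307337134, 0.009192177784081036, -0.17974641722137702], [0.17980534693569356, 0.006039464849904689, -0.9836836697219599]] [-0.007527821808559737, 0.5786468553316116, 1.136330374429338]
```

View pics/top0.png

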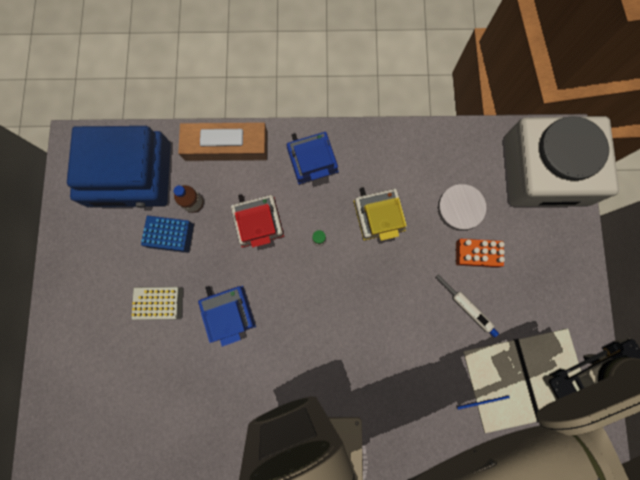

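View pics/scene0.png

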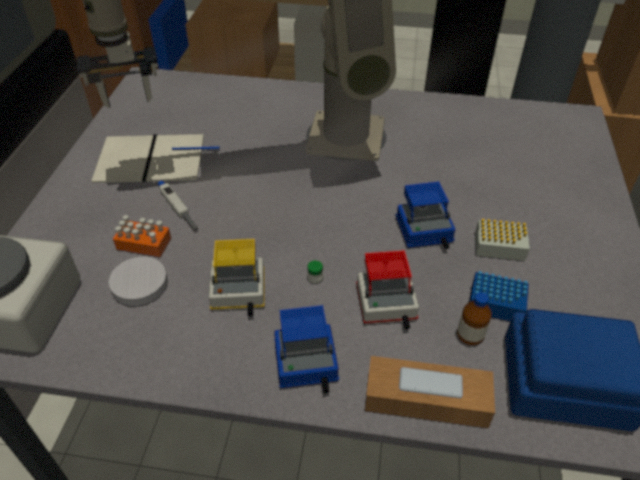

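Candidates: the red guard is at top (257,222) / scene (388,285). The look-alikes are yellow at top (382,215) and blue at top (312,155) and (227,315). I choose the red one and check it in a close crop.

Run:
```python
import cv2,numpy as np
a=cv2.imread("pics/top0.png")[185:260,220:295];b=cv2.imread("pics/scene0.png")[245:330,345:430]
f=lambda i:cv2.resize(i,(400,400),interpolation=cv2.INTER_CUBIC)
cv2.imwrite("pics/crop.png",np.hstack([f(a),f(b)]))
```

```text
(no output)
```

View pics/crop.png

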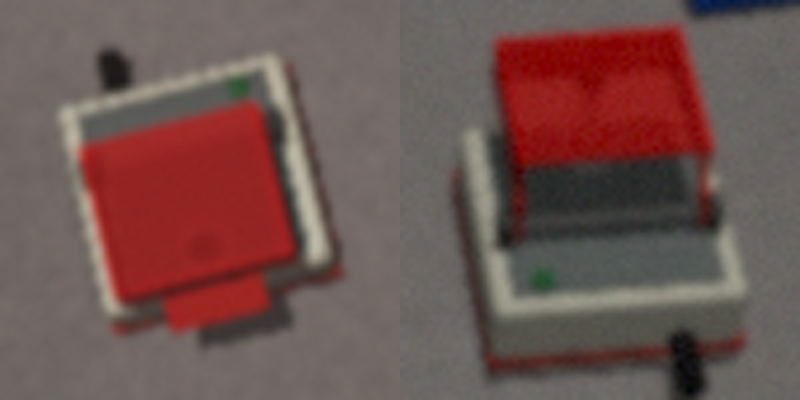

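```bash
cat > h.py <<'E'
import numpy as np,pickle
from scipy.spatial.transform import Rotation as R
BX=None
def T(p,P): # box->world
    x,y,a=p;P=np.atleast_2d(P);c,s=np.cos(a),np.sin(a)
    return np.c_[x+c*P[:,0]-s*P[:,1],y+s*P[:,0]+c*P[:,1],P[:,2]]
def proj(c,X):
    q=X@np.array(c["R"]).T+c["t"];q=q@np.array(c["K"]).T;return q[:,:2]/q[:,2:]
E
python3 - <<'E'
from h import *
from scipy.optimize import least_squares
d=pickle.load(open("cams.pkl","rb"))
tp=[((62,110),(87,60,50)),((272,58),(87,-60,50)),((120,303),(-31,45,107)),((297,258),(-31,-45,107)),((83,150),(49,45,107)),((258,102),(49,-45,107)),((170,332),(-50,25,79)),((270,308),(-50,-25,79))]
sc=[((497,312),(87,-60,50)),((745,290),(87,60,50)),((490,368),(87,-60,0)),((745,345),(87,60,0)),((497,40),(-31,-45,107)),((683,28),(-31,45,107)),((515,165),(49,-45,107)),((712,155),(49,45,107))]
tu=np.array([a for a,_ in tp])*75/400+[220,185]-.4; su=np.array([a for a,_ in sc])*85/400+[345,245]-.4
tP=np.array([b for _,b in tp])/1e3; sP=np.array([b for _,b in sc])/1e3
f=lambda p:np.r_[(proj(d["top"],T(p,tP))-tu).ravel(),(proj(d["scene"],T(p,sP))-su).ravel()]
r=least_squares(f,[.6,.15,.2],loss="soft_l1");print(r.x,np.degrees(r.x[2]));print(f(r.x).reshape(-1,2).round(1))
for g in(0,1):
  ff=(lambda p:(proj(d["top"],T(p,tP))-tu).ravel()) if g==0 else (lambda p:(proj(d["scene"],T(p,sP))-su).ravel())
  print(least_squares(ff,r.x).x)
np.save("p.npy",r.x)
print("lip",T(r.x,[-.05,0,.078]))
E
```

```text
[0.59409813 0.32154653 0.46063975] 26.392713484781247
[[-64.4   9.7]
 [-63.9   0.3]
 [-59.8   5.7]
 [-61.1  -1.4]
 [-65.1   7.3]
 [-66.4   1.1]
 [-55.9   4.9]
 [-57.3   0.9]
 [ -0.5   8.5]
 [ -3.   -0.2]
 [ -2.6  10.5]
 [ -7.8   2.1]
 [-14.3   7.6]
 [-16.9   1.3]
 [ -1.7   7.7]
 [ -5.4   0.1]]
[0.60121111 0.16084375 0.25378759]
[0.57466182 0.34571964 0.23553865]
lip [[0.54930971 0.29932046 0.078     ]]
```

Slip: the right half of the crop starts at column 400, so I'll subtract that.

Run:
```python
from h import *
from scipy.optimize import least_squares
d=pickle.load(open("cams.pkl","rb"))
tp=[((62,110),(87,60,50)),((272,58),(87,-60,50)),((120,303),(-31,45,107)),((297,258),(-31,-45,107)),((83,150),(49,45,107)),((258,102),(49,-45,107)),((170,332),(-50,25,79)),((270,308),(-50,-25,79))]
sc=[((497,312),(87,-60,50)),((745,290),(87,60,50)),((490,368),(87,-60,0)),((745,345),(87,60,0)),((497,40),(-31,-45,107)),((683,28),(-31,45,107)),((515,165),(49,-45,107)),((712,155),(49,45,107))]
tu=np.array([a for a,_ in tp])*75/400+[220,185]-.4; su=(np.array([a for a,_ in sc])-[400,0])*85/400+[345,245]-.4
tP=np.array([b for _,b in tp])/1e3; sP=np.array([b for _,b in sc])/1e3
f=lambda p:np.r_[(proj(d["top"],T(p,tP))-tu).ravel(),(proj(d["scene"],T(p,sP))-su).ravel()]
r=least_squares(f,[.6,.15,.2],loss="soft_l1");print(r.x,np.degrees(r.x[2]));print(f(r.x).reshape(-1,2).round(1).tolist())
for g in(0,1):
  ff=(lambda p:(proj(d["top"],T(p,tP))-tu).ravel()) if g==0 else (lambda p:(proj(d["scene"],T(p,sP))-su).ravel())
  print(least_squares(ff,r.x).x)
np.save("p.npy",r.x)
print("lip",T(r.x,[-.05,0,.078]))
```

```text
[0.60231392 0.16117325 0.25236935] 14.45969879040067
[[-1.1, -0.2], [1.8, -1.4], [-1.0, -0.5], [-0.3, -0.9], [-1.0, -1.0], [-0.3, -0.7], [0.7, 0.8], [0.3, 0.5], [-0.8, -0.9], [1.3, -0.5], [-0.5, 1.2], [-1.4, 1.9], [-0.7, -1.3], [-0.3, -1.6], [1.1, -0.9], [0.8, -1.8]]
[0.60121111 0.16084375 0.25378756]
[0.60358596 0.16129153 0.25348409]
lip [[0.55389774 0.1486883  0.078     ]]
```

Run:
```python
from h import *
from plant import robot
d=pickle.load(open("cams.pkl","rb"));c=d["top"];p=np.load("p.npy")
def back(u,z):
    r=np.linalg.inv(np.array(c["K"]))@[*u,1];Rt=np.array(c["R"]).T
    o=-Rt@c["t"];v=Rt@r;return o+v*(z-o[2])/v[2]
for n,u,z in[("backL",(200,299),.05),("backR",(241,287),.05),("frontR",(254,326),.05),("lip",(231,341),.079),("jar",(319,238),.045),("reag",(183,192),.13)]:
    w=back(u,z);a=-p[2];rel=w[:2]-p[:2];print(n,w.round(3),"boxframe",(np.array([[np.cos(a),-np.sin(a)],[np.sin(a),np.cos(a)]])@rel).round(3))
s=robot.read_state();Rc=R.from_rotvec(s["orientation"]);print(Rc.as_matrix().round(3))
for b in(45,):
    b=np.radians(b);z=np.array([np.cos(p[2])*np.cos(b),np.sin(p[2])*np.cos(b),-np.sin(b)]);y=-np.array([-np.sin(p[2]),np.cos(p[2]),0]);M=np.c_[np.cross(y,z),y,z]
    print(M.round(3),np.degrees((Rc.inv()*R.from_matrix(M)).as_rotvec()))
w=robot.read_camera("wrist");print(w["tool_from_camera"])
```

```text
backL [0.416 0.313 0.05 ] boxframe [-0.142  0.194]
backR [0.447 0.205 0.05 ] boxframe [-0.14   0.081]
frontR [0.345 0.169 0.05 ] boxframe [-0.248  0.071]
lip [0.308 0.222 0.079] boxframe [-0.269  0.132]
jar [ 0.578 -0.003  0.045] boxframe [-0.064 -0.153]
reag [0.686 0.346 0.13 ] boxframe [0.128 0.158]
[[ 0.908  0.419 -0.001]
 [ 0.419 -0.908  0.002]
 [ 0.    -0.002 -1.   ]]
[[ 0.685  0.25   0.685]
 [ 0.177 -0.968  0.177]
 [ 0.707 -0.    -0.707]] [-4.12728575 44.87694975  9.70939724]
[[ 4.22225814e-04 -9.54544371e-01 -2.98068559e-01  8.25054735e-02]
 [ 9.99999901e-01  4.44637358e-04 -7.38190793e-06  5.62298138e-04]
 [ 1.39578775e-04 -2.98068526e-01  9.54544464e-01 -2.00476243e-01]
 [ 0.00000000e+00  0.00000000e+00  0.00000000e+00  1.00000000e+00]]
```

The top and scene fits agree within about 2 mm. The box is at (0.602, 0.161) with yaw 14.5°. I'll shut the gripper, rise, turn, and cross over.

```bash
python3 -m inch '[[[0,0,-3,0,0,3.5,1],[0,0,-4,0,0,3.5,1],[0,0,-4,0,0,3.3,1],[2.4,-3.3,0,0,0,0,1],[2.4,-3.3,0,0,0,0,1]]]' 5
python3 -m inch '[[[2.4,-3.3,0,0,0,0,1],[2.4,-3.3,0,0,0,0,1],[2.4,-3.3,0,0,0,0,1],[2.4,-3.3,0,0,0,0,1],[2.4,-3.3,0,0,0,0,1]]]'
python3 -m inch '[[[2.4,-3.3,0,0,0,0,1],[2.4,-3.3,0,0,0,0,1],[2.4,-3.3,0,0,0,0,1],[2.4,-3.3,0,0,0,0,1],[2.4,-3.3,0,0,0,0,1]]]'
cat >> h.py <<'E'
def rep():
    from plant import robot
    s=robot.read_state();p=np.load("p.npy");M=R.from_rotvec(s["orientation"]).as_matrix();B=R.from_euler("z",p[2]).as_matrix()
    tb=B.T@(s["tool_pos"]-[p[0],p[1],0]);Mb=B.T@M
    print("t",s["t"],"tcp_box mm",(tb*1e3).round(1),"corner(+x)",((tb+Mb@[.0075,0,0])*1e3).round(1),"F_box",(B.T@s["force"]).round(1),"open",round(s["opening"],4))
    print("axes in box x",Mb[:,0].round(3),"z",Mb[:,2].round(3),"q",s["q"].round(2));return s
E
python3 -c "
from h import *;rep()"
```

```text
t: 0.65
tool_pos: [0.2813, -0.4695, 0.2959]
orientation: [3.115, 0.391, 0.001]
force: [1.2, -0.1, 0.1]
opening: 0.0577
t: 1.15
tool_pos: [0.3564, -0.2777, 0.2943]
orientation: [-3.117, -0.394, 0.0]
force: [0.6, 0.7, -0.6]
opening: 0.0173
t: 1.65
tool_pos: [0.4314, -0.0879, 0.2944]
orientation: [3.117, 0.395, 0.0]
force: [0.2, 0.0, -0.9]
opening: 0.0002
t 1.65 tcp_box mm [-227.7 -198.6  294.4] corner(+x) [-220.2 -198.6  294.4] F_box [ 0.2 -0.  -0.9] open 0.0002
axes in box x [ 1. -0.  0.] z [ 0. -0. -1.] q [-0.32 -0.33  1.72 -0.    1.75  1.  ]
```

```bash
python3 -m inch '[[[2.4,-3.9,0,0,0,0,1],[2.4,-4,0,0,0,0,1],[2.4,-4,0,0,0,0,1],[2.4,-4,0,0,0,0,1],[2.2,-4,0,0,0,0,1]]]'
python3 -m inch '[[[0,0,0,0,7.5,0,1],[0,0,0,0,7.5,0,1],[0,0,0,0,7.5,0,1],[0,0,0,0,7.5,0,1],[0,0,0,0,7.5,0,1]]]'
python3 -m inch '[[[0,0,0,0,7.5,0,1],[0,0,0,0,0,0,1]]]'
python3 - <<'E'
from h import *
from plant import robot
import cv2
s=rep();c=robot.read_camera("wrist");im=c["image"];tc=c["tool_from_camera"]
M=R.from_rotvec(s["orientation"]).as_matrix();Rw=(M@tc[:3,:3]).T;tw=-Rw@(M@tc[:3,3]+s["tool_pos"])
cc=dict(K=c["K"],R=Rw,t=tw);pickle.dump(cc,open("w.pkl","wb"))
p=np.load("p.npy")
for P in[(-50,25,79.5),(-50,-25,79.5),(-31,45,107),(-31,-45,107),(87,60,50),(87,-60,50),(-28,60,0),(-28,-60,0),(-28,60,50),(-28,-60,50)]:
    u=proj(cc,T(p,np.array(P)/1e3))[0];print(P,u.round(0));cv2.circle(im,tuple(int(v) for v in u),3,(0,255,0),1)
cv2.imwrite("pics/w1.png",im)
E
```

```text
t: 2.15
tool_pos: [0.496, 0.1345, 0.2943]
orientation: [3.117, 0.395, -0.0]
force: [1.1, -1.5, 0.6]
opening: 0.0005
t: 2.65
tool_pos: [0.501, 0.1343, 0.2946]
orientation: [-2.879, -0.366, -0.972]
force: [-93.6, -29.7, 44.3]
opening: 0.0011
t: 2.85
tool_pos: [0.534, 0.1433, 0.2917]
orientation: [-2.82, -0.355, -1.106]
force: [-1.0, -0.5, 0.0]
opening: 0.0003
t 2.85 tcp_box mm [-70.6  -0.3 291.7] corner(+x) [-65.1  -0.3 296.8] F_box [-1.1 -0.2  0. ] open 0.0003
axes in box x [ 0.733 -0.001  0.68 ] z [ 0.68  -0.001 -0.733] q [ 0.08 -0.89  2.27  0.13  1.02  1.38]
(-50, 25, 79.5) [295. 318.]
(-50, -25, 79.5) [335. 317.]
(-31, 45, 107) [277. 296.]
(-31, -45, 107) [352. 296.]
(87, 60, 50) [275. 231.]
(87, -60, 50) [355. 231.]
(-28, 60, 0) [275. 315.]
(-28, -60, 0) [355. 315.]
(-28, 60, 50) [271. 306.]
(-28, -60, 50) [359. 306.]
```

View pics/w1.png

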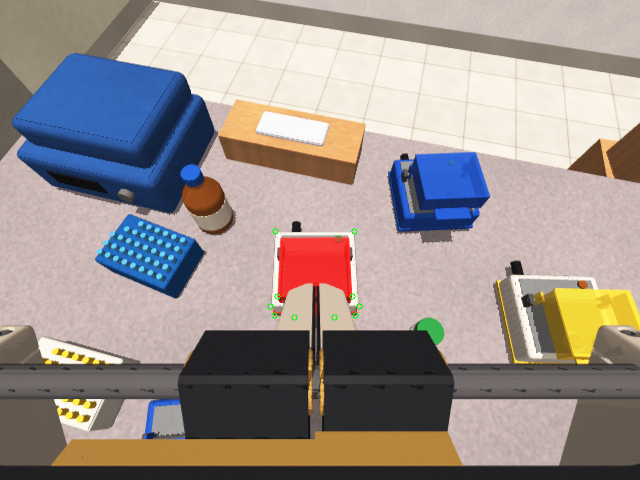

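The wrist view shows the red guard at about (315,265). The projected corners (green) lie on the box's outline at (275,231) and (355,231), so the pose holds. Joint 2 sits near its limit up here, so I'll go down gently.

```bash
python3 -m inch '[[[-0.7,0,0.7,0,0,0,1],[-1.4,0,1.5,0,0,0,1],[-1.4,0,1.5,0,0,0,1],[-1.4,0,1.5,0,0,0,1],[-0.7,0,0.7,0,0,0,1]]]'
python3 -c "
from h import *;s=rep();print(s['q'])"
```

```text
t: 3.4
tool_pos: [0.5352, 0.1436, 0.215]
orientation: [-2.819, -0.357, -1.109]
force: [0.1, 0.2, 0.1]
opening: 0.0003
t 3.4 tcp_box mm [-6.93e+01 -2.00e-01  2.15e+02] corner(+x) [-6.380e+01 -2.000e-01  2.201e+02] F_box [0.1 0.2 0.1] open 0.0003
axes in box x [0.732 0.    0.681] z [ 0.681 -0.001 -0.732] q [ 0.09 -0.89  2.41  0.15  0.88  1.36]
[ 0.08563605 -0.88954829  2.41095911  0.14560271  0.88291129  1.35520397]
```

Run:
```python
from h import *
from scipy.optimize import least_squares
# r,z,q2,q3,q5
D=np.array([[np.hypot(.25092,.54433),.18352,.13114,1.48924,1.52301],[np.hypot(.4314,.0879),.2944,-.33,1.72,1.75],[np.hypot(.534,.1433),.2917,-.89,2.27,1.02],[np.hypot(.5352,.1436),.2150,-.8895,2.411,.8829]])
def fk(k,q2,q3,q5):
    a,h,L1,L2,d=k;s=q2+q3
    return np.array([a+L1*np.sin(q2)+L2*np.sin(s)+d*np.sin(s+q5),h+L1*np.cos(q2)+L2*np.cos(s)+d*np.cos(s+q5)])
f=lambda k:np.r_[np.concatenate([fk(k,*x[2:])-x[:2] for x in D]),.01*(k-[0.1,.4,.5,.5,.3])]
k=least_squares(f,[0.1,.4,.5,.5,.3]).x;print(k.round(3),(f(k)*1e3).round(1))
p=np.load("p.npy")
for b in(40,45,50,55,60,65):
  for P in[(-66,0,66),(-45,0,66),(-30,0,105),(-15,0,120),(-5,0,85)]:
    w=T(p,np.array(P)/1e3)[0];r=np.hypot(w[0],w[1])
    g=lambda q:np.r_[fk(k,q[0],q[1],q[2])-[r,w[2]],q.sum()-(np.pi/2+np.radians(b))]
    q=least_squares(g,[-.5,2,1.2]);print(b,P,q.x.round(2),round(q.cost,6))
```

```text
[0.016 0.265 0.336 0.541 0.389] [ 0.8 -0.2  0.1 -2.2 -3.9  1.4  2.9  1.1 -0.8 -1.3 -1.6  0.4  0.9]
40 (-66, 0, 66) [-0.99  2.81  0.45] 0.0
40 (-45, 0, 66) [-0.82  2.73  0.36] 0.0
40 (-30, 0, 105) [-0.81  2.64  0.43] 0.0
40 (-15, 0, 120) [-0.74  2.58  0.43] 0.0
40 (-5, 0, 85) [-0.63  2.58  0.31] 0.0
45 (-66, 0, 66) [-0.86  2.7   0.52] 0.0
45 (-45, 0, 66) [-0.73  2.63  0.46] 0.0
45 (-30, 0, 105) [-0.72  2.55  0.53] 0.0
45 (-15, 0, 120) [-0.66  2.49  0.53] 0.0
45 (-5, 0, 85) [-0.56  2.49  0.43] 0.0
50 (-66, 0, 66) [-0.75  2.6   0.6 ] 0.0
50 (-45, 0, 66) [-0.64  2.53  0.55] 0.0
50 (-30, 0, 105) [-0.63  2.45  0.62] 0.0
50 (-15, 0, 120) [-0.58  2.39  0.63] 0.0
50 (-5, 0, 85) [-0.49  2.4   0.53] 0.0
55 (-66, 0, 66) [-0.64  2.5   0.68] 0.0
55 (-45, 0, 66) [-0.55  2.43  0.64] 0.0
55 (-30, 0, 105) [-0.53  2.35  0.71] 0.0
55 (-15, 0, 120) [-0.49  2.29  0.73] 0.0
55 (-5, 0, 85) [-0.41  2.3   0.64] 0.0
60 (-66, 0, 66) [-0.54  2.39  0.76] 0.0
60 (-45, 0, 66) [-0.45  2.34  0.74] 0.0
60 (-30, 0, 105) [-0.44  2.25  0.81] 0.0
60 (-15, 0, 120) [-0.4   2.19  0.83] 0.0
60 (-5, 0, 85) [-0.33  2.2   0.74] 0.0
65 (-66, 0, 66) [-0.44  2.29  0.85] 0.0
65 (-45, 0, 66) [-0.36  2.23  0.83] 0.0
65 (-30, 0, 105) [-0.35  2.15  0.9 ] 0.0
65 (-15, 0, 120) [-0.31  2.09  0.92] 0.0
65 (-5, 0, 85) [-0.24  2.1   0.84] 0.0
```

With a finger slope near 60° below level, all joints stay well inside their ranges. I'll re-tilt and go down in front of the lip.

```bash
python3 -m inch '[[[0,0,0,0,-6.5,0,1],[0,0,0,0,-6.5,0,1],[0,0,0,0,0,0,1]]]'
python3 -m inch '[[[-0.7,0,1.3,0,0,0,1],[-1.4,0,2.5,0,0,0,1],[-1.4,0,2.5,0,0,0,1],[-1,0,1.7,0,0,0,1],[0,0,0,0,0,0,1]]]'
python3 -c "
from h import *;s=rep()"
```

```text
t: 3.7
tool_pos: [0.5378, 0.1439, 0.2174]
orientation: [-2.952, -0.374, -0.787]
force: [0.6, 0.1, 0.4]
opening: 0.0005
t: 4.2
tool_pos: [0.5335, 0.1434, 0.1192]
orientation: [-2.952, -0.373, -0.785]
force: [-0.6, 0.4, -0.5]
opening: 0.0003
t 4.2 tcp_box mm [-7.100e+01 -1.000e-01  1.192e+02] corner(+x) [-6.45e+01 -1.00e-01  1.23e+02] F_box [-0.5  0.5 -0.5] open 0.0003
axes in box x [ 0.868 -0.001  0.497] z [ 0.497 -0.    -0.868] q [ 0.12 -0.54  2.29  0.08  0.88  1.4 ]
```

```bash
python3 -m inch '[[[-0.8,0,1.4,0,0,0,1],[-0.9,0,1.6,0,0,0,1],[-0.8,0,1.3,0,0,0,1],[0,0,0,0,0,0,1]]]'
python3 -m inch '[[[0.5,0,0.3,0,0,0,1],[0.8,0,0.45,0,0,0,1],[0.6,0,0.35,0,0,0,1],[0.35,0,0.2,0,0,0,1],[0,0,0,0,0,0,1]]]'
python3 - <<'E'
from h import *
from plant import robot
import cv2
rep()
a=robot.read_camera("top")["image"][185:260,220:295];b=robot.read_camera("scene")["image"][225:310,345:430]
f=lambda i:cv2.resize(i,(400,400),interpolation=cv2.INTER_CUBIC)
cv2.imwrite("pics/c2.png",np.hstack([f(a),f(b)]))
E
```

```text
t: 4.6
tool_pos: [0.5353, 0.1436, 0.0729]
orientation: [-2.951, -0.373, -0.79]
force: [0.1, 0.4, -0.3]
opening: 0.0002
t: 5.1
tool_pos: [0.5628, 0.1504, 0.0752]
orientation: [-2.95, -0.373, -0.793]
force: [-0.5, 0.4, -0.4]
opening: 0.0007
t 5.1 tcp_box mm [-40.9  -0.6  75.2] corner(+x) [-34.4  -0.6  78.9] F_box [-0.4  0.5 -0.4] open 0.0007
axes in box x [ 0.865 -0.     0.501] z [ 0.501 -0.001 -0.865] q [ 0.13 -0.37  2.26  0.09  0.73  1.4 ]
```

View pics/c2.png

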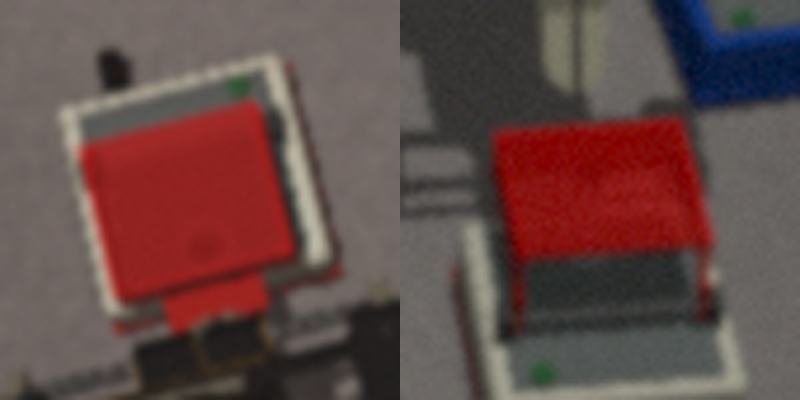

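The finger now ends under the lip: in the top crop the lip (170–270, 270–330) is fully visible over the fingers. Forces are about 0 and the guard is still shut. Now I lift along the lip's arc.

```bash
python3 -m inch '[[[0.4,0,-0.6,0,0,0,1],[0.4,0,-0.55,0,0,0,1],[0.6,0,-0.4,0,0,0,1],[0.6,0,-0.4,0,0,0,1],[0,0,0,0,0,0,1]]]'
python3 -c "
from h import *;s=rep()"
python3 -m inch '[[[0.6,0,-0.3,0,0,0,1],[0.7,0,-0.25,0,0,0,1],[0,0,0,0,0,0,1]]]'
python3 - <<'E'
from h import *
from plant import robot
import cv2
rep()
a=robot.read_camera("top")["image"][185:260,220:295];b=robot.read_camera("scene")["image"][225:310,345:430]
f=lambda i:cv2.resize(i,(400,400),interpolation=cv2.INTER_CUBIC)
cv2.imwrite("pics/c3.png",np.hstack([f(a),f(b)]))
E
```

```text
t: 5.7
tool_pos: [0.5708, 0.1524, 0.1034]
orientation: [-2.949, -0.373, -0.796]
force: [1.0, 0.8, 0.5]
opening: 0.0003
t 5.7 tcp_box mm [-32.7  -0.6 103.4] corner(+x) [-26.2  -0.7 107.2] F_box [1.1 0.5 0.5] open 0.0003
axes in box x [ 0.864 -0.     0.503] z [ 0.503 -0.001 -0.864] q [ 0.13 -0.39  2.21  0.08  0.79  1.41]
t: 6.0
tool_pos: [0.5788, 0.1545, 0.1139]
orientation: [-2.95, -0.373, -0.794]
force: [0.6, -0.6, -0.2]
opening: 0.0005
t 6.0 tcp_box mm [-24.5  -0.6 113.9] corner(+x) [-18.   -0.6 117.7] F_box [ 0.4 -0.8 -0.2] open 0.0005
axes in box x [ 0.865 -0.     0.502] z [ 0.502 -0.001 -0.865] q [ 0.14 -0.37  2.18  0.08  0.81  1.42]
```

View pics/c3.png

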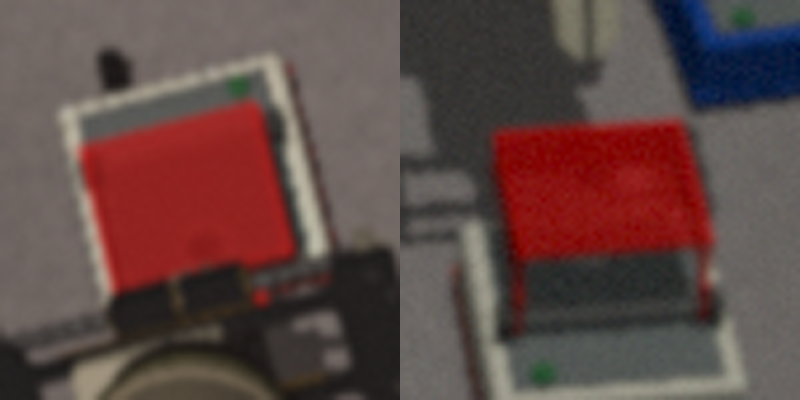

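The guard has not risen: its roof is unchanged in both crops. I'll check where the tip projects and look wider.

Run:
```python
from h import *
from plant import robot
import cv2
s=rep();p=np.load("p.npy");M=R.from_rotvec(s["orientation"]).as_matrix()
o=[]
for n,(x0,y0,w) in(("top",(190,170,130)),("scene",(325,180,130))):
    c=robot.read_camera(n);im=c["image"][y0:y0+w,x0:x0+w];im=cv2.resize(im,(400,400),interpolation=cv2.INTER_CUBIC)
    def dot(X,col):
        u=(proj(c,np.atleast_2d(X))[0]+.5-[x0,y0])*400/w;cv2.circle(im,tuple(int(v) for v in u),4,col,1)
    dot(s["tool_pos"],(0,255,0));dot(s["tool_pos"]-M[:,2]*.08,(255,255,0))
    for P in[(-50,0,78),(-31,45,107),(-31,-45,107)]:dot(T(p,np.array(P)/1e3)[0],(0,255,255))
    o.append(im)
cv2.imwrite("pics/c4.png",np.hstack(o))
c=robot.read_camera("wrist");cv2.imwrite("pics/w2.png",cv2.resize(c["image"][140:360,180:460],(800,628))[:600])
```

```text
t 6.1 tcp_box mm [-25.6  -0.5 112.5] corner(+x) [-19.1  -0.5 116.3] F_box [-0.8 -0.5 -0.2] open 0.0005
axes in box x [ 0.866 -0.     0.5  ] z [ 0.5   -0.001 -0.866] q [ 0.14 -0.37  2.18  0.08  0.81  1.42]
```

View pics/c4.png

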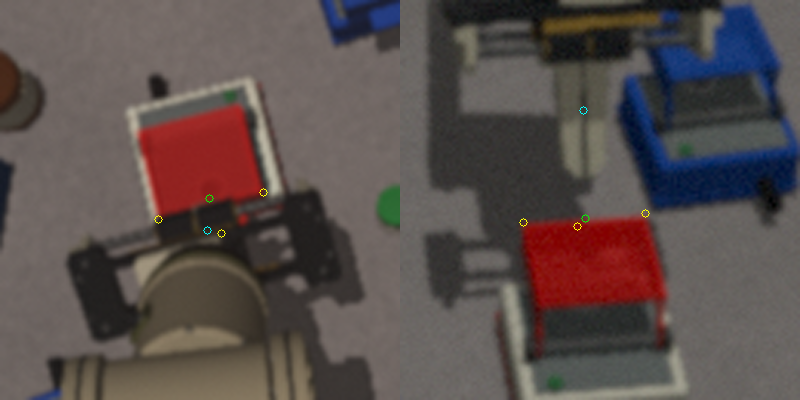

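View pics/w2.png

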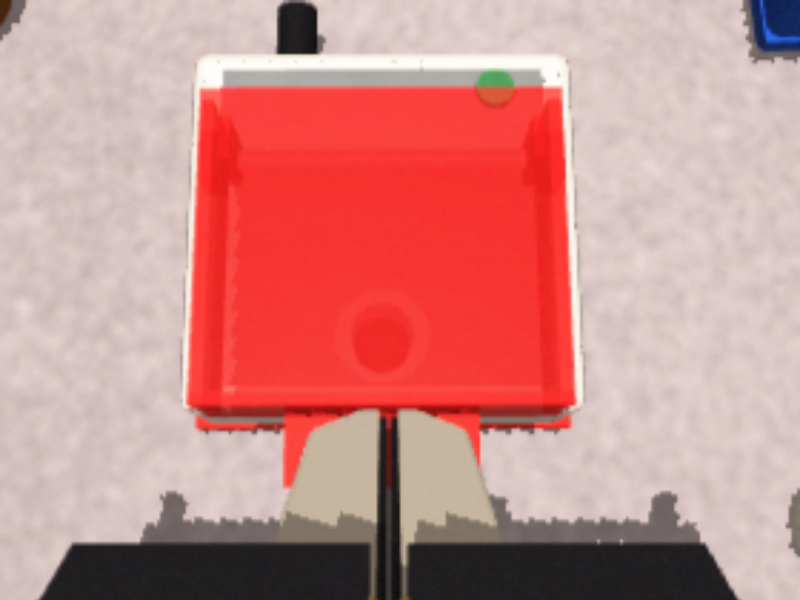

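Run:
```python
from h import *
from plant import robot
import cv2
s=rep();c=robot.read_camera("wrist");tc=c["tool_from_camera"];print(c["K"])
f=lambda P:(lambda q:(c["K"]@q/q[2])[:2].round(1))(tc[:3,:3].T@(np.array(P)/1e3-tc[:3,3]))
for P in[(0,0,0),(7.5,0,0),(-7.5,0,0),(0,0,-20),(7.5,0,-20),(7.5,0,-30),(7.5,17,-20),(7.5,17,-50)]:print(P,f(P),"crop",((f(P)-[180,140])*800/280).round(0))
d=pickle.load(open("cams.pkl","rb"));p=np.load("p.npy")
M=R.from_rotvec(s["orientation"]).as_matrix()
for z in(0,-10,-20,-30,-40):
    X=s["tool_pos"]+M@[.0,0,z/1e3];print(z,proj(d["scene"],X[None])[0],proj(d["top"],X[None])[0])
s0=np.array([.25091631,-.54433168,.18351986]);M0=R.from_rotvec([-3.06689159,-.6727299,0]).as_matrix()
for z in(0,-15,-30):
  for y in(-.055,.055):print("start",z,y,proj(d["scene"],(s0+M0@[0,y,z/1e3])[None])[0].round(0))
cv2.imwrite("pics/st.png",cv2.resize(cv2.imread("pics/scene0.png")[30:130,60:180],(720,600),interpolation=cv2.INTER_CUBIC))
```

```text
t 6.25 tcp_box mm [-26.1  -0.4 111.9] corner(+x) [-19.6  -0.4 115.6] F_box [ 0.  -0.2  0.3] open 0.0006
axes in box x [ 0.866 -0.     0.5  ] z [ 0.5   -0.001 -0.866] q [ 0.14 -0.37  2.19  0.08  0.81  1.42]
[[333.93332142   0.         315.58456917]
 [  0.         333.93332142 243.75431247]
 [  0.           0.           1.        ]]
(0, 0, 0) [314.5 273.5] crop [384. 381.]
(7.5, 0, 0) [314.5 262.6] crop [384. 350.]
(-7.5, 0, 0) [314.6 284.1] crop [385. 412.]
(0, 0, -20) [314.4 286.4] crop [384. 418.]
(7.5, 0, -20) [314.4 274.7] crop [384. 385.]
(7.5, 0, -30) [314.4 281.6] crop [384. 405.]
(7.5, 17, -20) [343.5 274.7] crop [467. 385.]
(7.5, 17, -50) [348.3 298. ] crop [481. 451.]
0 [384.8889395  250.43231534] [257.5130153 234.2789498]
-10 [384.80779878 246.10528411] [257.443022   235.50552013]
-20 [384.72632842 241.7606743 ] [257.37184569 236.75282152]
-30 [384.64452641 237.39837859] [257.29945614 238.02138404]
-40 [384.56239072 233.01828875] [257.22582204 239.31175598]
start 0 -0.055 [153. 110.]
start 0 0.055 [110. 117.]
start -15 -0.055 [152. 106.]
start -15 0.055 [109. 112.]
start -30 -0.055 [151. 101.]
start -30 0.055 [107. 107.]
```

View pics/st.png

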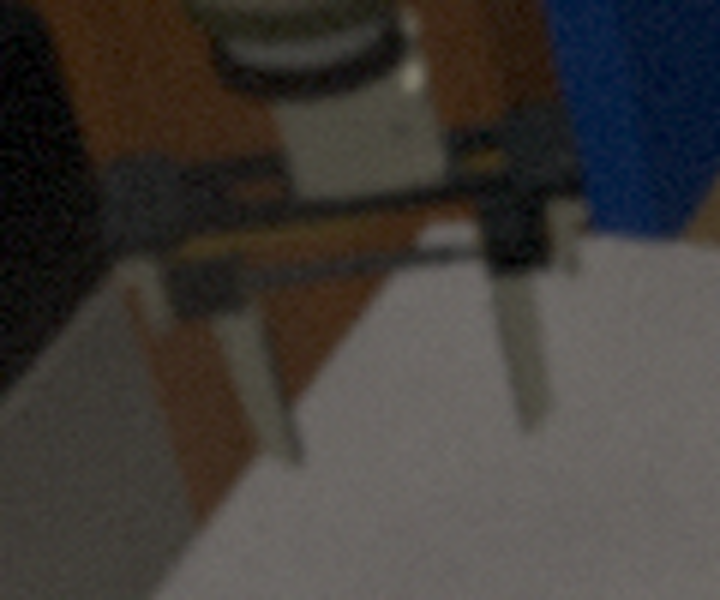

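Three views agree. In the scene view at the start and now, and in the wrist view, the visible fingertips end about 30 mm short of the reported TCP. I'll work with a true tip at tool z = -30 mm. The finger has passed above the lip without touching it, so I'll back out, go down and retry.

```bash
cat >> h.py <<'E'
_r=rep
def rep(off=-.030):
    from plant import robot
    s=robot.read_state();p=np.load("p.npy");B=R.from_euler("z",p[2]).as_matrix();Mb=B.T@R.from_rotvec(s["orientation"]).as_matrix()
    tb=B.T@(s["tool_pos"]-[p[0],p[1],0])
    print("t",s["t"],"true tip",((tb+Mb@[0,0,off])*1e3).round(1),"corner",((tb+Mb@[.0075,0,off])*1e3).round(1),"F_box",(B.T@s["force"]).round(1),"q",s["q"].round(2));return s
E
python3 -m inch '[[[-0.7,0,-0.4,0,0,0,1],[-1,0,-0.6,0,0,0,1],[-0.8,0,-0.45,0,0,0,1],[0,0,0,0,0,0,1]]]'
python3 -m inch '[[[-0.8,0,1.4,0,0,0,1],[-0.9,0,1.6,0,0,0,1],[-0.9,0,1.6,0,0,0,1],[-0.8,0,1.4,0,0,0,1],[0,0,0,0,0,0,1]]]'
python3 -c "
from h import *;rep()"
```

```text
t: 6.7
tool_pos: [0.5483, 0.1468, 0.1119]
orientation: [-2.951, -0.373, -0.79]
force: [0.6, -0.4, 0.5]
opening: 0.0003
t: 7.2
tool_pos: [0.5479, 0.1469, 0.0403]
orientation: [-2.952, -0.373, -0.784]
force: [0.5, 0.5, 0.0]
opening: 0.0003
t 7.2 true tip [-71.1  -0.2  66.3] corner [-64.6  -0.2  70.1] F_box [0.6 0.4 0. ] q [ 0.13 -0.36  2.32  0.1   0.67  1.38]
```

```bash
python3 -m inch '[[[0.5,0,0.3,0,0,0,1],[0.7,0,0.45,0,0,0,1],[0.6,0,0.4,0,0,0,1],[0.4,0,0.25,0,0,0,1],[0,0,0,0,0,0,1]]]'
python3 - <<'E'
from h import *
from plant import robot
import cv2
rep();c=robot.read_camera("wrist");cv2.imwrite("pics/w3.png",cv2.resize(c["image"][140:360,180:460],(640,503)))
E
```

```text
t: 7.7
tool_pos: [0.5696, 0.153, 0.0372]
orientation: [-2.956, -0.375, -0.771]
force: [-25.2, -6.2, 3.8]
opening: 0.0006
t 7.7 true tip [-48.3   0.2  63.4] corner [-41.8   0.2  67. ] F_box [-25.9   0.3   3.8] q [ 0.14 -0.27  2.25  0.09  0.65  1.39]
```

View pics/w3.png

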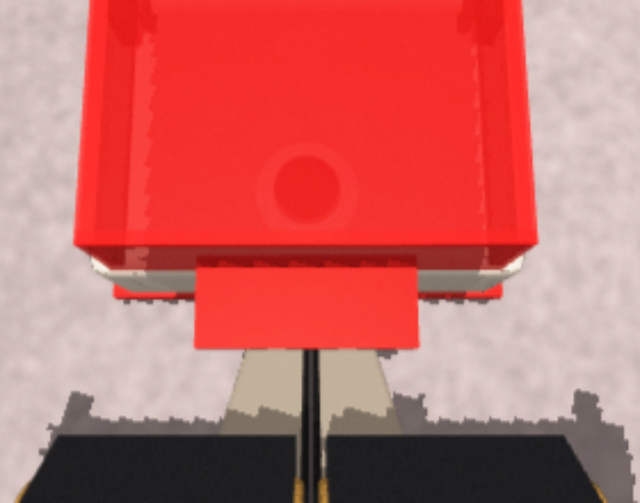

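The finger is now under the lip: in the wrist crop the lip (195–418, 268–348) covers the fingertips. Its sloping face is pressing level on the lip edge at 26 N, so I'll ease back 2 mm and lift along the lip edge's arc.

```bash
python3 -m inch '[[[-0.17,0,-0.1,0,0,0,1],[0.62,0,-0.67,0,0,0,1],[0,0,0,0,0,0,1]]]'
python3 -c "
from h import *;rep()"
python3 -m inch '[[[0.62,0,-0.57,0,0,0,1],[0.67,0,-0.52,0,0,0,1],[0.71,0,-0.45,0,0,0,1],[0,0,0,0,0,0,1]]]'
python3 - <<'E'
from h import *
from plant import robot
import cv2
rep()
a=robot.read_camera("wrist")["image"][140:360,180:460];b=robot.read_camera("scene")["image"][225:310,345:430]
cv2.imwrite("pics/c5.png",np.hstack([cv2.resize(a,(400,314)),cv2.resize(b,(314,314),interpolation=cv2.INTER_CUBIC)]))
E
```

```text
t: 8.05
tool_pos: [0.5772, 0.154, 0.0539]
orientation: [-2.949, -0.373, -0.796]
force: [-1.1, 0.6, 0.2]
opening: 0.0007
t 8.05 true tip [-41.2  -0.6  79.8] corner [-34.7  -0.6  83.6] F_box [-0.9  0.9  0.2] q [ 0.14 -0.29  2.24  0.09  0.67  1.4 ]
t: 8.45
tool_pos: [0.5868, 0.1564, 0.0774]
orientation: [-2.949, -0.373, -0.797]
force: [-0.7, -0.3, 1.0]
opening: 0.0005
t 8.45 true tip [-31.4  -0.7 103.4] corner [-24.9  -0.7 107.1] F_box [-0.7 -0.1  1. ] q [ 0.14 -0.29  2.2   0.09  0.72  1.41]
```

View pics/c5.png

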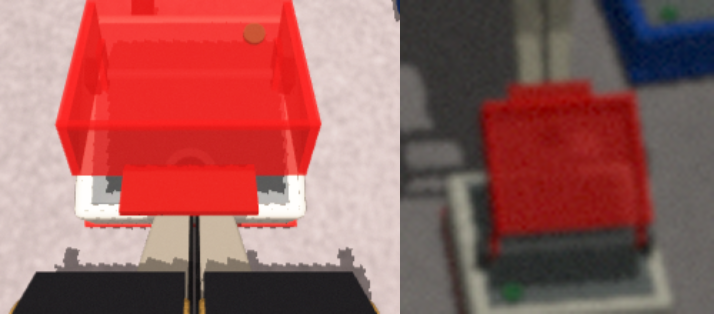

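The guard is up about 25° on the finger: the lip covers the fingertips in the wrist view, and the tilted guard shows in the scene view. Next I go down in front of the ball, then push back.

```bash
python3 -m inch '[[[-0.7,0,0.55,0,0,0,1],[-0.68,0,0.6,0,0,0,1],[0,0,0,0,0,0,1]]]'
python3 -c "
from h import *;rep()"
python3 -m inch '[[[0.5,0,0.3,0,0,0,1],[0.6,0,0.35,0,0,0,1],[0.6,0,0.35,0,0,0,1],[0,0,0,0,0,0,1]]]'
python3 -c "
from h import *;rep()"
```

```text
t: 8.85
tool_pos: [0.5761, 0.1541, 0.0543]
orientation: [-2.952, -0.373, -0.784]
force: [-0.2, 0.6, -0.3]
opening: 0.0002
t 8.85 true tip [-42.   -0.2  80.3] corner [-35.5  -0.2  84. ] F_box [-0.1  0.6 -0.3] q [ 0.14 -0.28  2.23  0.09  0.68  1.4 ]
t: 9.25
tool_pos: [0.5993, 0.1597, 0.0585]
orientation: [-2.95, -0.373, -0.793]
force: [0.4, 0.1, 0.3]
opening: 0.0009
t 9.25 true tip [-18.4  -0.6  84.4] corner [-11.9  -0.6  88.2] F_box [0.4 0.  0.3] q [ 0.14 -0.22  2.17  0.09  0.67  1.41]
```

```bash
python3 -m inch '[[[0.45,0,0.28,0,0,0,1],[0.45,0,0.28,0,0,0,1],[0,0,0,0,0,0,1],[0,0,0,0,0,0,1]]]'
python3 -c "
from h import *;rep()"
python3 -m inch '[[[0.25,0,0.16,0,0,0,1],[0.2,0,0.12,0,0,0,1],[0,0,0,0,0,0,1],[0,0,0,0,0,0,1]]]'
python3 -c "
from h import *;rep()"
```

```text
t: 9.65
tool_pos: [0.6081, 0.1621, 0.0572]
orientation: [-2.95, -0.373, -0.791]
force: [-0.7, 0.1, 1.0]
opening: 0.0005
t 9.65 true tip [-9.1 -0.5 83.2] corner [-2.6 -0.5 86.9] F_box [-0.7  0.3  1. ] q [ 0.14 -0.19  2.15  0.09  0.66  1.41]
t: 10.05
tool_pos: [0.6128, 0.1634, 0.0568]
orientation: [-2.951, -0.373, -0.79]
force: [-2.8, -0.7, 0.9]
opening: 0.0008
t 10.05 true tip [-4.2 -0.5 82.8] corner [ 2.3 -0.5 86.5] F_box [-2.9  0.1  0.9] q [ 0.15 -0.17  2.13  0.09  0.66  1.41]
```

```bash
python3 -m inch '[[[0.17,0,0.1,0,0,0,1],[0,0,0,0,0,0,1],[0,0,0,0,0,0,1]]]'
python3 -c "
from h import *;rep()"
python3 -m inch '[[[0.17,0,0.1,0,0,0,1],[0,0,0,0,0,0,1],[0,0,0,0,0,0,1]]]'
python3 -c "
from h import *;rep()"
```

```text
t: 10.35
tool_pos: [0.6139, 0.1638, 0.0564]
orientation: [-2.951, -0.374, -0.788]
force: [-11.7, -3.2, 7.1]
opening: 0.0006
t 10.35 true tip [-3.1 -0.4 82.4] corner [ 3.4 -0.4 86.1] F_box [-12.2  -0.2   7.1] q [ 0.15 -0.16  2.13  0.09  0.66  1.41]
t: 10.65
tool_pos: [0.6148, 0.1641, 0.056]
orientation: [-2.952, -0.374, -0.784]
force: [-25.7, -5.7, 16.0]
opening: 0.0004
t 10.65 true tip [-2.1 -0.3 82. ] corner [ 4.4 -0.3 85.8] F_box [-26.3   0.9  16. ] q [ 0.15 -0.16  2.12  0.08  0.66  1.41]
```

The toggle came against its stop, with force rising steeply at corner x ≈ +3 mm. Now I draw out back and slightly down so the guard lowers on the finger.

```bash
python3 -m inch '[[[-0.9,0,-0.4,0,0,0,1],[-1.14,0,-0.43,0,0,0,1],[-1.14,0,-0.43,0,0,0,1],[0,0,0,0,0,0,1]]]'
python3 -c "
from h import *;rep()"
python3 -m inch '[[[-1.14,0,-0.43,0,0,0,1],[-1.14,0,-0.43,0,0,0,1],[-1.14,0,-0.43,0,0,0,1],[-0.9,0,-0.5,0,0,0,1],[0,0,0,0,0,0,1]]]'
python3 -c "
from h import *;rep()"
```

```text
t: 11.05
tool_pos: [0.5831, 0.1557, 0.0514]
orientation: [-2.951, -0.373, -0.79]
force: [-0.1, -0.5, -0.2]
opening: 0.0006
t 11.05 true tip [-35.   -0.5  77.4] corner [-28.5  -0.5  81.2] F_box [-0.2 -0.5 -0.2] q [ 0.14 -0.26  2.22  0.09  0.66  1.4 ]
t: 11.55
tool_pos: [0.5393, 0.1444, 0.0462]
orientation: [-2.95, -0.373, -0.792]
force: [-0.3, -0.0, -0.2]
opening: 0.0006
t 11.55 true tip [-80.3  -0.5  72.2] corner [-73.8  -0.5  75.9] F_box [-0.3  0.1 -0.2] q [ 0.12 -0.41  2.34  0.1   0.69  1.38]
```

Finger out. I'll rise a little for a view through the guard, marking where the ball should appear for off and on.

```bash
python3 -m inch '[[[0.5,0,-1.6,0,0,0,1],[1,0,-2.4,0,0,0,1],[1,0,-2.4,0,0,0,1],[0,0,0,0,0,0,1],[0,0,0,0,0,0,1]]]'
python3 - <<'E'
from h import *
from plant import robot
import cv2
s=rep();p=np.load("p.npy");c=robot.read_camera("wrist");im=c["image"];tc=c["tool_from_camera"]
M=R.from_rotvec(s["orientation"]).as_matrix();Rw=(M@tc[:3,:3]).T;cc=dict(K=c["K"],R=Rw,t=-Rw@(M@tc[:3,3]+s["tool_pos"]))
a=cv2.resize(im[170:330,210:410],(500,400),interpolation=cv2.INTER_CUBIC)
for x,col in((-17,(255,0,0)),(5,(0,255,0))):
    u=(proj(cc,T(p,[x/1e3,0,.09]))[0]-[210,170])*2.5;print(x,u.round(0))
    for k in(-75,75):cv2.circle(a,(int(u[0])+k,int(u[1])),4,col,2)
b=robot.read_camera("scene")["image"][180:330,310:460];cv2.imwrite("pics/end.png",np.hstack([a,cv2.resize(b,(300,300)).copy() if 0 else cv2.copyMakeBorder(cv2.resize(b,(300,300)),0,100,0,0,0)]))
E
```

```text
t: 12.05
tool_pos: [0.5307, 0.142, 0.1154]
orientation: [-2.949, -0.373, -0.796]
force: [0.5, -0.2, -0.0]
opening: 0.0005
t 12.05 true tip [-89.2  -0.6 141.4] corner [-82.7  -0.6 145.1] F_box [ 0.4 -0.3 -0. ] q [ 0.12 -0.56  2.31  0.09  0.87  1.4 ]
-17 [259.  83.]
5 [259.  16.]
```

View pics/end.png

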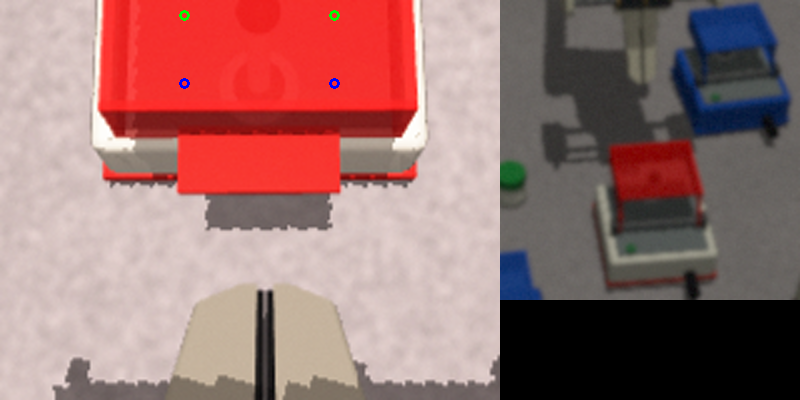

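The ball is at (258,14), level with the "on" marks at row 16 and well away from the "off" marks at row 83. The guard is shut, the fingers are clear of it, and the force is about 0. Handing in.

```bash
python3 -m inch '[[[0,0,0,0,0,0,1],[0,0,0,0,0,0,1]]]'
python3 -c "
from plant import robot
print(robot.close_job())"
```

```text
t: 12.35
tool_pos: [0.5286, 0.1418, 0.1125]
orientation: [-2.951, -0.373, -0.788]
force: [-0.1, 0.1, -0.6]
opening: 0.0001
the job is handed in; nothing more can be done
None
```

The UV lamp's toggle is switched on and the red guard is shut again. I handed the job in at 12.35 s. With the closed fingertips I lifted the guard by its lip, pushed the toggle back until it met its stop, and drew the finger out so the guard came down.

- **Last checks:** in the final wrist picture the toggle ball was at row 14. The expected row is 16 for on and 83 for off. The guard was closed, the fingers were clear and the force was about 0 N.
- **Other objects:** I did not compare the pump switch or the loose things with their starting positions. The arm only worked at the red box.

Three things did not go to plan:
- **Fingertip offset:** the fingertips looked about 30 mm short of the reported TCP in three views. The first lift attempt therefore passed above the lip without touching it, and I corrected for this on the retry.
- **Force on the lip:** on the retry the finger pressed level against the lip at about 26 N, and I backed off before lifting. The push at the toggle stop peaked at about 31 N.
- **Joint limit on approach:** joint 2 came right up to its -0.89 rad limit (I read -0.8895), and the force read about 108 N for a moment, against the 120 N limit. Nothing was near the finger then, and I used a steeper finger slope afterwards.

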